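Shim the rocking kitchen scale by feel

TASK

The bench scale rocks because the foot at its front right corner has lost its rubber sole and hangs above the worktop. Slide the orange tapered shim, thin end first, in from the scale's right side under that foot until you feel it just go snug and carry the foot, without forcing it or lifting or shoving the scale, and let go of it there; then press gently on the platter corner above it to prove that it no longer sinks. Leave the shim in place and the other things alone.

Things in the scene. Friction and masses are not known exactly. Their poses are not given: they have to be found in the camera images.
- scale: Compact white bench scale, steel platter on top, 200 x 220 x 64 mm, about 2.8 kg, loose. Origin: middle of its footprint at worktop height; x points from its front (dark display) to its back, y to its left. Feet at x = +-75, y = +-85 mm. Housing 190 x 210 mm, underside 16 mm above the worktop. 5 N sideways does not shift it; 11 to 15 N upward at the bare foot lifts it.
- bare_foot (a point): Front right foot of the scale, at x = -75, y = -85 mm of it: a bare round stub, 9.5 mm radius, that lost its sole. This point lies on its axis at worktop height. The stub ends 3.5 to 9.5 mm above the worktop: this gap differs each time, is not measured, and must be felt. Unshimmed, about 3 N of downward push here tips the scale till the stub touches.
- platter_corner (a point): Point of the scale straight above the bare foot, at the height of the platter's top: 64 mm above the worktop when the scale stands as it should; the place to press for the check, with about 6 N. The platter itself gives about 1 mm at 6 N on its load cell; this point does not, it tells how the scale stands. It must never rise by more than 1.5 mm.
- shim: Orange plastic taper shim lying on the worktop, 45 g, 28 mm wide. Origin: on its underside below its grip; x points to the thin tip at x = 106 mm, the thick end is at x = -12 mm. Its top slopes evenly from 2 mm thick at the tip to 11.6 mm at x = 42 mm (0.15 mm per mm), level from there to x = 12. On the thick end an upright grip, 24 mm long, 22 mm wide, 46 mm high: take it across y.
- shim_tip (a point): Middle of the shim's thin end, 106 mm ahead of its origin, 1 mm above its underside.
- shim_grip (a point): On the axis of the shim's upright grip, 32 mm above its underside: a good place for the TCP.
- salt_shaker: White salt shaker, 43 mm across, 73 mm tall, bystander. Origin: middle of its underside.
- timer: White wind-up timer with red knob, 62 mm across, 44 mm tall, bystander. Origin: middle of its underside.
- bowl: White rice bowl, 113 mm across, 64 mm tall, bystander. Origin: middle of its underside.

How it is judged:
By the outcome, as a careful person would: the job done as asked, in the order asked, and still so for the second after the job is handed in, with the robot touching nothing.
It also fails if it takes over 70 s, if anything falls off the work surface, if the arm or the gripper's body presses on something with over 40 N, if the wrist force passes 120 N, or if a joint passes its speed limit or range.

ROBOT

A 7-joint arm with a two-finger parallel gripper is mounted at the origin on a cart in front of the work surface, level with it; the furniture and walls round the work are solid. World frame = base frame: x ahead of the robot, y to its left, z up, the work surface at z = 0. Lengths are in m, angles in rad, forces in N, time in s.
With the tool pointing down it reaches from about 0.35 to 0.9 m from the base axis. Payload 8.1 kg.
Tool frame: the origin (TCP) lies between the finger pads, 19 mm behind the fingertips; this is the grasp point; z points along the fingers, y is the line along which they close (so a half turn about z gives the same grasp; the last joint's range is limited). The gripper opens to 92 mm and grips with 3 to 60 N. Pads are 19 mm wide; open, the fingers measure 130 mm over their backs; the gripper's body (75 mm by 190 mm) begins 47 mm behind the grasp point.
Start: joints at [-1.275, 0.434, 0.025, 1.573, -0.012, 1.134, -0.075], TCP at [0.243, 0.576, 0.246] pointing down, gripper open.
Joint ranges: [-2.62, 2.62], [-0.44, 2.09], [-1.27, 1.32], [0.08, 2.57], [-1.32, 4.46], [0.12, 2], [-2.74, 2.74]. Speed limits (rad/s): [2.22, 2.22, 3.01, 3.01, 3.14, 3.14, 3.14].

INTERFACE

Orientations are given as a rotation vector (axis times angle).
In Python, from cell import arm gives the robot as it stands.
- The arm moves only by the tool carry_out, never from a script. Its arguments are lists of equal length, an entry for each row: "claw": the finger opening in cm, from 0 to 9.18; "delta_pos": the shift along the tool's x, y, z in cm, a list of three; "angular": the turn, a rotation vector about the tool's x, y, z in rad, a list of three. In form: {"claw": [claw, ...], "delta_pos": [[dx, dy, dz], ...], "angular": [[ax, ay, az], ...]}. A call has 1 to 20 rows; each row shifts and turns the commanded pose from where the row before left it, along the tool's axes as they then stand; what a row does not reach is not made up. A row lasts 1/10 s, in which the tool goes at most 50 mm and 8.59 degrees, less where a joint would pass 70% of its speed; a pose out of reach is approached as far as the arm can. A call with a gripper value outside its range is refused whole. The fingers move at their own pace and stop on an object; "force" is the grip in N (left out, the last holds). Time passes only in rows, so rows that do not move let the fingers close. It gives the time, the measured TCP pose, the force, the opening and the grip force at its end, in the units of the state.
- arm.observe(): the state, without advancing time (a new reading comes with each control period).
- arm.get_image(name): name is "side" or "top"; returns a dict with "frame" (400x640x3 uint8, red, green, blue), "mtx" (3x3 intrinsics, pixels), "T" (4x4, takes a point from camera to world coordinates). Camera axes: x right, y down, z forward; pixel columns grow to the right and rows downward; lengths in m; the calibration is good to about 2 mm. A picture is of the moment at which its call begins. There is no depth.
- arm.sign_off(): hands the job in; it is judged then, once.
Trained networks look in a picture, given as the dict that the camera call returned (one of the last four; its "shot" number tells which), for a name from the list of things; names that differ only in an ending like _2 or _b are one class to them, and where a whole thing is asked for, a point or a joint stands for the part that bears it (a point fixed in the world has none). Each returns a list of dicts, best first, with "conf" (0 to 1); they miss things now and then, are a little off and sometimes report something else, mostly with a low value. They report only what shows in the picture. A call takes as long as a camera call.
- arm.look_for(label, picture): "centre" ([column, row] as shares, 0 to 1, of the picture: columns of its width, rows of its height, amid what is visible of it).
- arm.trace(label, picture): "region" (400x640 bool, what is visible of it) and "centre" ([column, row] as shares, 0 to 1, of the picture: columns of its width, rows of its height, amid what is visible of it).
- arm.place_of(label, picture): "centre" ([column, row] as shares, 0 to 1, of the picture: columns of its width, rows of its height: a listed point, or the origin of a listed thing).
The state is a dict: "clock": time; "joints": joint angles; "dq": joint speeds; "joint_efforts": joint torques, N m; "position": TCP position; "ee_rot": TCP orientation; "force": force on the tool from outside, world axes, zero at the start; "ft_torque": the same for the moment, N m; "width": opening from 0.0 (shut) to 1.0 (fully open); "gripper_force": force on a finger pad.
Only numpy, scipy, OpenCV 4.12 (cv2) and the standard library are available. Lean on these libraries where they do the work, as an engineer would, in place of code of your own. Each camera call takes 0.05 s, during which the arm holds its last target. There are 200 camera calls.

## Working session

There is one attempt and no reset: what is moved stays moved. The work goes in short steps, Python scripts to look and compute and a tool call to move; the robot and the scene stay as the last step left them, time stands still between calls to the robot, and variables do not carry over. Pictures are saved under pics/ and viewed, at most 10 in all, crops included, and the job is handed in when it is done.

Besides the shell and the picture viewer there is one more tool, called after "Request:" as name(argument=value, ...), one argument or row to a line, values as JSON. carry_out: Moves the arm, as the interface text tells. Its arguments: {"type":"object","properties":{"claw":{"type":"array","items":{"type":"number"}},"delta_pos":{"type":"array","items":{"type":"array","items":{"type":"number"}}},"angular":{"type":"array","items":{"type":"array","items":{"type":"number"}}},"force":{"type":"number"}},"required":["claw","delta_pos","angular"]}

```bash
mkdir -p pics; ls
cat > h.py <<'E'
import numpy as np, cv2
from cell import arm
from scipy.spatial.transform import Rotation as R
def px(c): return np.array([c[0]*640,c[1]*400])
def ray(im,p):
    d=np.linalg.inv(im["mtx"])@[p[0],p[1],1]; T=np.array(im["T"]); d=T[:3,:3]@d
    return T[:3,3],d/np.linalg.norm(d)
def onz(im,p,z):
    o,d=ray(im,p); return o+d*(z-o[2])/d[2]
def tri(a,pa,b,pb):
    o1,d1=ray(a,pa);o2,d2=ray(b,pb)
    s=np.linalg.lstsq(np.c_[d1,-d2],o2-o1,rcond=None)[0]
    x,y=o1+s[0]*d1,o2+s[1]*d2
    return (x+y)/2,np.linalg.norm(x-y)
def proj(im,P):
    T=np.linalg.inv(np.array(im["T"])); q=im["mtx"]@(T[:3,:3]@np.array(P)+T[:3,3]); return q[:2]/q[2]
E
python3 - <<'E'
from h import *
np.set_printoptions(precision=4,suppress=True)
t=arm.get_image("top"); s=arm.get_image("side")
for n,i in(("top",t),("side",s)):
    cv2.imwrite(f"pics/{n}0.png",i["frame"][:,:,::-1]); print(n,i["T"],i["mtx"])
for l in "scale bare_foot platter_corner shim shim_tip shim_grip salt_shaker timer bowl".split():
    r=[arm.place_of(l,i) for i in (t,s)]
    for q in r: print(l,[(px(k["centre"]).round(1),round(k["conf"],2)) for k in q[:2]])
    if r[0] and r[1]: print("  ",tri(t,px(r[0][0]["centre"]),s,px(r[1][0]["centre"])))
print(arm.observe())
E
```

```text
pics
top [[ 0.0074 -0.9944  0.1052  0.4402]
 [-0.9999 -0.0089 -0.0132  0.0885]
 [ 0.0141 -0.1051 -0.9944  0.9878]
 [ 0.      0.      0.      1.    ]] [[487.7032   0.     312.509 ]
 [  0.     487.7032 199.5961]
 [  0.       0.       1.    ]]
side [[-0.9974  0.0493 -0.0527  0.5749]
 [ 0.0718  0.6028 -0.7947  0.8271]
 [-0.0075 -0.7964 -0.6047  0.6399]
 [ 0.      0.      0.      1.    ]] [[396.2088   0.     316.729 ]
 [  0.     396.2088 203.8059]
 [  0.       0.       1.    ]]
scale [(array([239.2, 255.8]), 0.97)]
scale [(array([363.6, 271.5]), 0.62)]
   (array([ 0.4307,  0.2237, -0.0153]), np.float64(0.00193513623526432))
bare_foot []
bare_foot [(array([363.8, 272.8]), 0.41)]
platter_corner [(array([288.3, 251.6]), 0.77)]
platter_corner [(array([353.8, 217.3]), 0.58)]
   (array([0.4406, 0.1209, 0.0576]), np.float64(0.003075294927692866))
shim [(array([361.4, 193.8]), 0.74)]
shim [(array([297.2, 200.7]), 0.81), (array([364.8, 271.2]), 0.5)]
   (array([ 0.5639, -0.0248,  0.004 ]), np.float64(0.013803694444524848))
shim_tip [(array([321.8, 222.4]), 0.97), (array([237.2, 255.8]), 0.39)]
shi
[... 435 characters left out ...]
0007]), np.float64(0.003377723691582222))
bowl [(array([398.7, 143. ]), 0.73)]
bowl [(array([265.8, 190.6]), 0.78)]
   (array([ 0.6623, -0.1036, -0.0109]), np.float64(0.008075883557001756))
{'clock': 1.0, 'joints': array([-1.2746,  0.4345,  0.025 ,  1.5732, -0.0116,  1.134 , -0.0751]), 'dq': array([ 0.0006,  0.    , -0.0001, -0.    , -0.0004,  0.0008, -0.0002]), 'joint_efforts': array([  0.0009, -66.7687,   0.9844, -31.4811,  -0.0606,   0.0325,
        -0.    ]), 'position': array([0.2427, 0.576 , 0.2456]), 'ee_rot': array([0.6224, 3.0793, 0.0001]), 'force': array([ 0.5211,  0.6802, -0.6964]), 'ft_torque': array([-0.0013,  0.0126,  0.0333]), 'gripper_force': 0.0, 'width': 0.9975698044775241}
```

View pics/top0.png

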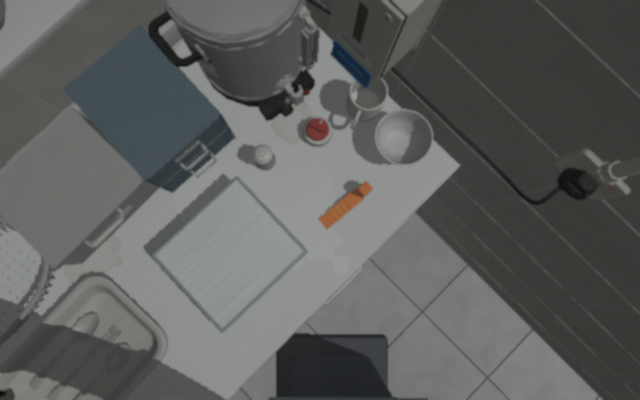

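View pics/side0.png

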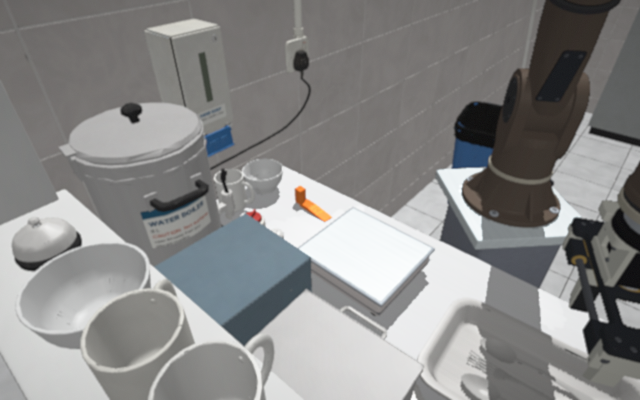

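The top view shows the scale as a diamond (corners about (237,180), (305,248), (223,328), (148,250)). The shim runs from its tip at (322,224) to its grip at (365,188). In the side view no display shows on the two visible faces, so I still need to find which face is the front.

Run:
```python
from h import *
np.set_printoptions(precision=4,suppress=True)
t=arm.get_image("top"); s=arm.get_image("side")
for n,i,z in(("top",t,.064),("side",s,.064)):
    r=arm.trace("scale",i); m=r[0]["region"].astype(np.uint8); print(n,r[0]["conf"],m.sum())
    c=max(cv2.findContours(m,0,1)[0],key=cv2.contourArea)[:,0]
    W=np.array([onz(i,p,z)[:2] for p in c],np.float32)
    (cx,sz,a)=cv2.minAreaRect(W*1000); print(cx,sz,a, cv2.boxPoints((cx,sz,a)))
a=t["frame"][130:350,120:420]; b=s["frame"][170:330,270:470]
a=cv2.resize(a,None,fx=2.6,fy=2.6,interpolation=2); b=cv2.resize(b,None,fx=3.5,fy=3.5,interpolation=2)
g=lambda x: np.clip(x.astype(float)*1.5,0,255).astype(np.uint8)[:,:,::-1]
cv2.imwrite("pics/ta.png",g(a)); cv2.imwrite("pics/sb.png",g(b))
# table edge
for p in((458,163),(362,262),(230,398)): print("edge",onz(t,p,0))
```

```text
top 0.64 12648
(436.4576110839844, 232.0398712158203) (202.148681640625, 222.3027801513672) 43.86933898925781 [[286.5612 242.1252]
 [440.6206  81.8622]
 [586.354  221.9545]
 [432.2946 382.2175]]
side 0.81 8171
(442.3114013671875, 243.90689086914062) (225.42555236816406, 229.07962036132812) 43.87723159790039 [[281.6757 248.3473]
 [440.4543  83.2206]
 [602.9471 239.4665]
 [444.1685 404.5932]]
edge [ 0.6232 -0.2241  0.    ]
edge [ 0.4193 -0.0252  0.    ]
edge [0.1545 0.2332 0.    ]
```

View pics/ta.png

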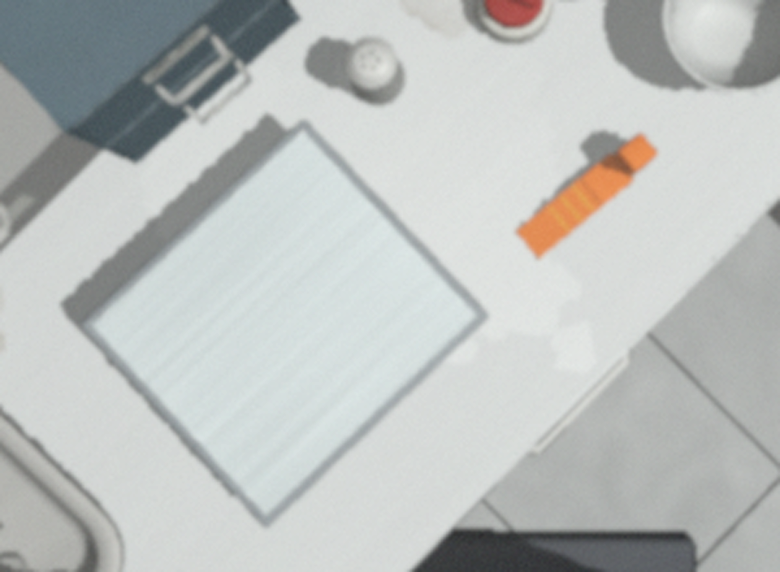

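View pics/sb.png

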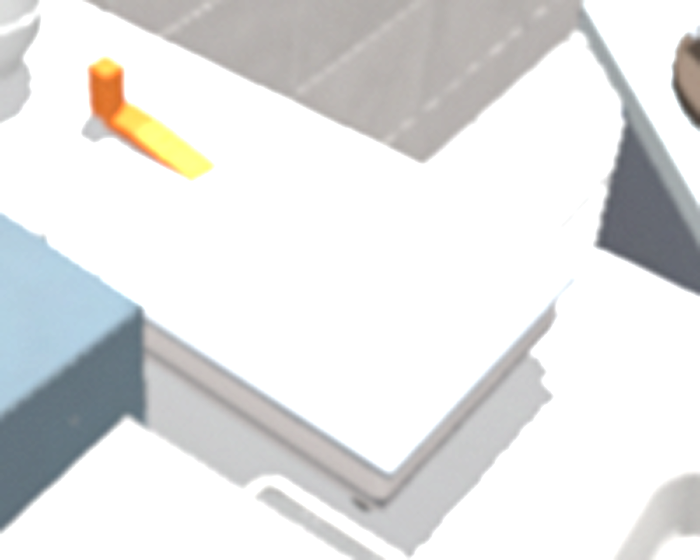

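The crops settle the orientation. The platter measures 202 x 222 mm with its long edges facing lower right and upper left, so the front faces the robot and the right side faces the shim. The bare foot is then at about (0.441, 0.119), which agrees with the network's platter corner. Next I move above the shim grip.

Request:
carry_out(
  claw=[9,9,9,9,9,9,9,9,9,9,9,9,9,9,9,9,9,9,9,9],
  delta_pos=[
    [-1.5,-1.2,0],
    [-2.7,-2.2,0],
    [-2.7,-2.2,0],
    [-2.7,-2.2,0],
    [-2.7,-2.2,0],
    [-2.7,-2.2,0],
    [-2.7,-2.2,0],
    [-2.7,-2.2,0],
    [-2.7,-2.2,0],
    [-2.7,-2.2,0],
    [-2.7,-2.2,0],
    [-2.7,-2.2,0],
    [-2.7,-2.2,0],
    [-2.7,-2.2,0],
    [-2.7,-2.2,0],
    [-2.7,-2.2,0],
    [-2.7,-2.2,0],
    [-2.7,-2.2,0],
    [-2.7,-2.2,0],
    [-2.7,-2.2,0],
  ],
  angular=[
    [0,0,0],
    [0,0,0],
    [0,0,0],
    [0,0,0],
    [0,0,0],
    [0,0,0],
    [0,0,0],
    [0,0,0],
    [0,0,0],
    [0,0,0],
    [0,0,0],
    [0,0,0],
    [0,0,0],
    [0,0,0],
    [0,0,0],
    [0,0,0],
    [0,0,0],
    [0,0,0],
    [0,0,0],
    [0,0,0],
  ],
)

```text
clock: 3.2
position: [0.5628, -0.0266, 0.2457]
ee_rot: [0.622, 3.079, 0.0]
force: [-0.7, 0.4, -0.1]
width: 0.978
gripper_force: 0.0
```

Request:
carry_out(
  claw=[9,9,9,9,9,9,9,9,9,9],
  delta_pos=[
    [0,0,1],
    [0,0,2],
    [0,0,2],
    [0,0,2],
    [0,0,2],
    [0,0,1],
    [0,0,0],
    [0,0,0],
    [0,0,0],
    [0,0,0],
  ],
  angular=[
    [0,0,0.1],
    [0,0,0.1],
    [0,0,0.1],
    [0,0,0.1],
    [0,0,0.115],
    [0,0,0],
    [0,0,0],
    [0,0,0],
    [0,0,0],
    [0,0,0],
  ],
)

```text
clock: 4.2
position: [0.5628, -0.0254, 0.1465]
ee_rot: [1.384, 2.819, 0.002]
force: [1.1, -0.5, -0.8]
width: 0.981
gripper_force: 0.0
```

```bash
cat >> h.py <<'E'
def to(P,yaw_y=None):
    o=arm.observe(); M=R.from_rotvec(o["ee_rot"]).as_matrix()
    print("t",o["clock"],"pos",o["position"].round(4),"yyaw",np.degrees(np.arctan2(M[1,1],M[0,1])).round(2),"down",M[:,2].round(3),"F",o["force"].round(2),"w",o["width"],"g",o["gripper_force"],"q",o["joints"].round(2))
    if P is not None: print("tool cm",(M.T@(np.array(P)-o["position"])*100).round(2))
    if yaw_y is not None: print("turn tool z",-np.radians(yaw_y)+np.arctan2(M[1,1],M[0,1]))
XS=np.array([.721,.693,0]);YS=np.array([-.693,.721,0]);C=np.array([.4365,.2320,0])
E
python3 - <<'E'
from h import *
np.set_printoptions(precision=4,suppress=True)
g=[];tp=[];sh=[];pc=[]
for k in range(2):
    t=arm.get_image("top"); s=arm.get_image("side")
    for l in("shim_grip","shim_tip","shim","platter_corner"):
        r=[arm.place_of(l,i) for i in(t,s)]
        print(l,[(q[0]["conf"],px(q[0]["centre"])) for q in r if q], tri(t,px(r[0][0]["centre"]),s,px(r[1][0]["centre"])) if all(r) else "", onz(t,px(r[0][0]["centre"]),dict(shim_grip=.032,shim_tip=.001,shim=0,platter_corner=.064)[l]) if r[0] else "")
cv2.imwrite("pics/t2.png",t["frame"][130:350,120:420,::-1])
to([.562,-.027,.1],37.6)
E
```

```text
shim_grip [(0.65, array([363.328, 187.6  ])), (0.97, array([297.792, 194.52 ]))] (array([ 0.5677, -0.0256,  0.0249]), np.float64(0.0014538836980645207)) [ 0.5661 -0.0246  0.032 ]
shim_tip [(0.82, array([320.32, 224.92])), (0.8, array([327.296, 217.2  ]))] (array([0.4952, 0.0591, 0.0112]), np.float64(0.005137293979710796)) [0.4932 0.0592 0.001 ]
shim [(0.59, array([358.592, 194.52 ])), (0.97, array([300.48, 202.4 ]))] (array([ 0.559 , -0.0188,  0.0029]), np.float64(0.006716482627535998)) [ 0.556  -0.0187  0.    ]
platter_corner [(0.71, array([289.472, 252.2  ])), (0.84, array([354.688, 215.8  ]))] (array([0.4389, 0.1188, 0.0603]), np.float64(0.001895653756010938)) [0.438  0.1188 0.064 ]
shim_grip [(0.94, array([362.688, 190.   ])), (0.97, array([300.608, 192.8  ]))] (array([ 0.5611, -0.0233,  0.0319]), np.float64(0.0004360956387205089)) [ 0.5613 -0.0234  0.032 ]
shim_tip [(0.62, array([321.472, 224.52 ])), (0.8, array([327.168, 217.6  ]))] (array([0.4957, 0.0567, 0.0081]), np.float64(0.0042219613542242755)) [0.494  0.0568 0.001 ]
shim [(0.67, array([364.416, 193.2  ])), (0.93, array([299.52, 202.48]))] (array([ 0.5622, -0.0318, -0.0068]), np.float64(0.005141396544065633)) [ 0.5588 -0.0306  0.    ]
platter_corner [(0.76, array([291.584, 248.8  ])), (0.78, array([354.176, 216.92 ]))] (array([0.4424, 0.1156, 0.0548]), np.float64(0.004121061157305908)) [0.4444 0.1149 0.064 ]
t 5.2 pos [ 0.5622 -0.0253  0.1455] yyaw 37.64 down [-0.  0. -1.] F [-0.05  0.04  0.3 ] w 0.9761977946141184 g 0.0 q [-0.35  0.46  0.41  1.87 -0.24  0.86  0.84]
tool cm [-0.12 -0.12  4.55]
turn tool z 0.0006652264713224998
```

```bash
cat > fit.py <<'E'
from h import *
from scipy.optimize import minimize
W=[(a,b*.014,c) for b in(-1,1) for a,c in((-.012,0),(.106,0),(.106,.002),(.042,.0116),(-.012,.0116))]
G=[(a,b*.011,c) for a in(-.012,.012) for b in(-1,1) for c in(0,.046)]
def sil(im,p,sub=4):
    c,s=np.cos(p[2]),np.sin(p[2]); m=np.zeros((400*sub,640*sub),np.uint8)
    for H in(W,G):
        q=np.array([(proj(im,(p[0]+c*a-s*b,p[1]+s*a+c*b,z))+.5)*sub for a,b,z in H])
        cv2.fillConvexPoly(m,cv2.convexHull(np.round(q*16).astype(np.int32)),255,shift=4)
    return cv2.resize(m,(640,400),interpolation=cv2.INTER_AREA)/255.
def orange(f):
    h=cv2.cvtColor(f,cv2.COLOR_RGB2HSV).astype(int); m=(h[...,0]>=4)&(h[...,0]<28)&(h[...,1]>110)&(h[...,2]>50); return cv2.GaussianBlur(m.astype(np.float32),(3,3),0)
def fit(ims,p0):
    ms=[(im,orange(f)) for im,f in ims]
    for im,m in ms:
        k=np.zeros_like(m); u=proj(im,(p0[0],p0[1],.01)).astype(int); cv2.circle(k,tuple(map(int,u)),75,1,-1); m*=k
    e=lambda v:sum(np.abs(cv2.GaussianBlur(sil(im,v*[1,1,10]),(3,3),0)-m).sum()/m.sum() for im,m in ms)
    S=np.array(p0)/[1,1,10]
    r=minimize(e,S,method="Nelder-Mead",options=dict(initial_simplex=S+np.array([[0,0,0],[.006,0,0],[0,.006,0],[0,0,.008]]),xatol=1e-5,fatol=1e-4))
    return r.x*[1,1,10],r.fun
E
python3 - <<'E'
from fit import *
t=arm.get_image("top"); s=arm.get_image("side")
ft,fs=[cv2.imread(f"pics/{n}0.png")[:,:,::-1].copy() for n in("top","side")]
for ims in([(t,ft)],[(s,fs)],[(t,ft),(s,fs)]):
    p,f=fit(ims,(.5616,-.027,2.227)); print(p.round(4),np.degrees(p[2]).round(2),round(f,3))
to([p[0],p[1],.032],np.degrees(p[2])-90)
E
```

```text
[ 0.5638 -0.0248  2.2727] 130.22 0.181
[ 0.5594 -0.0265  2.2177] 127.07 0.304
[ 0.5634 -0.0276  2.2449] 128.62 0.501
t 5.3 pos [ 0.5623 -0.0254  0.1455] yyaw 37.64 down [-0.  0. -1.] F [ 0.19  0.94 -0.21] w 0.9798536776066988 g 0.0 q [-0.35  0.46  0.41  1.87 -0.23  0.86  0.84]
tool cm [-0.25 -0.05 11.35]
turn tool z -0.017127459086325625
```

Request:
carry_out(
  claw=[7,7,7,7,7,7,7,7,7,7,7],
  delta_pos=[
    [-0.2,-0.05,1],
    [0,0,1.5],
    [0,0,1.5],
    [0,0,1.5],
    [0,0,1.5],
    [0,0,1.5],
    [0,0,1],
    [0,0,1],
    [0,0,0.75],
    [0,0,0],
    [0,0,0],
  ],
  angular=[
    [0,0,-0.015],
    [0,0,0],
    [0,0,0],
    [0,0,0],
    [0,0,0],
    [0,0,0],
    [0,0,0],
    [0,0,0],
    [0,0,0],
    [0,0,0],
    [0,0,0],
  ],
)

```text
clock: 6.4
position: [0.5632, -0.0273, 0.0332]
ee_rot: [1.365, 2.829, 0.0]
force: [0.2, -0.4, 0.1]
width: 0.762
gripper_force: 0.0
```

Request:
carry_out(
  claw=[4,2,1.8,1.8,1.8,1.8,1.8,1.8,1.8,1.8],
  delta_pos=[
    [0,0,0],
    [0,0,0],
    [0,0,0],
    [0,0,0],
    [0,0,0],
    [0,0,0],
    [0,0,0],
    [0,0,0],
    [0,0,0],
    [0,0,0],
  ],
  angular=[
    [0,0,0],
    [0,0,0],
    [0,0,0],
    [0,0,0],
    [0,0,0],
    [0,0,0],
    [0,0,0],
    [0,0,0],
    [0,0,0],
    [0,0,0],
  ],
  force=12,
)

```text
clock: 7.4
position: [0.5631, -0.0273, 0.033]
ee_rot: [1.365, 2.83, 0.0]
force: [-0.1, 0.6, 0.9]
width: 0.243
gripper_force: 11.9
```

Run:
```python
from fit import *
t=arm.get_image("top"); s=arm.get_image("side")
for n,i,(r0,r1,c0,c1) in(("t3",t,(130,310,230,450)),("s3",s,(150,280,220,400))):
    cv2.imwrite(f"pics/{n}.png",cv2.resize(i["frame"][r0:r1,c0:c1,::-1],None,fx=3,fy=3,interpolation=2))
to(None)
```

```text
t 7.5 pos [ 0.5631 -0.0272  0.033 ] yyaw 38.5 down [ 0.  0. -1.] F [-0.49  0.32  1.31] w 0.23999007704305617 g 11.919037252664566 q [-0.28  0.62  0.33  1.95 -0.32  0.63  0.93]
```

View pics/t3.png

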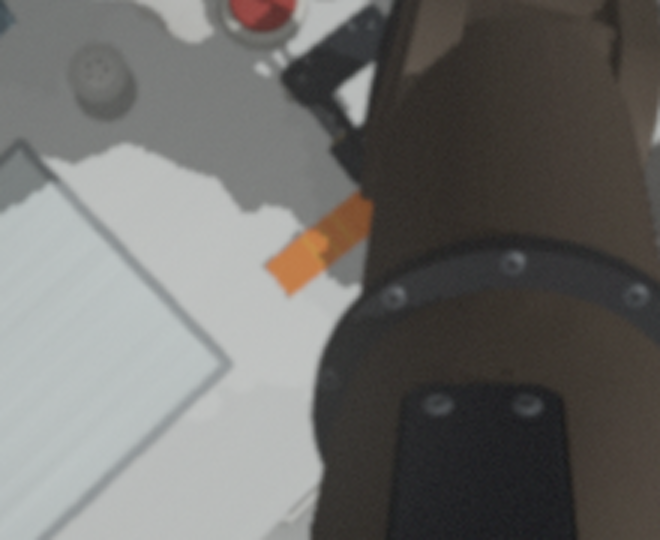

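The gripper holds the grip at 22 mm opening. The tip shows at crop (277,280), clear of the scale corner at (228,365). I'll lift 4 mm, turn and line up in front of the foot.

Run:
```python
from h import *
P=C-.075*XS-.224*YS; P[2]=.037
to(P,43.86)
o=arm.observe();M=R.from_rotvec(o["ee_rot"]).as_matrix();print(M.T@YS, M.T@XS)
```

```text
t 7.5 pos [ 0.5631 -0.0272  0.033 ] yyaw 38.5 down [ 0.  0. -1.] F [-0.49  0.32  1.31] w 0.23999007704305617 g 11.919037252664566 q [-0.28  0.62  0.33  1.95 -0.32  0.63  0.93]
tool cm [ 5.16  0.86 -0.4 ]
turn tool z -0.0935377907902929
[ 9.95664233e-01 -9.35025938e-02 -1.49450185e-05] [9.35025946e-02 9.95664231e-01 6.84771000e-05]
```

Request:
carry_out(
  claw=[1.8,1.8,1.8,1.8,1.8,1.8,1.8,1.8,1.8,1.8,1.8,1.8,1.8,1.8],
  delta_pos=[
    [0,0,-0.2],
    [0,0,-0.2],
    [0.46,0.16,0],
    [0.5,0.1,0],
    [0.6,0.1,0],
    [0.6,0.1,0],
    [0.6,0.1,0],
    [0.6,0.1,0],
    [0.6,0.1,0],
    [0.6,0.1,0],
    [0.6,0,0],
    [0,0,0],
    [0,0,0],
    [0,0,0],
  ],
  angular=[
    [0,0,0],
    [0,0,0],
    [0,0,0],
    [0,0,0],
    [0,0,0],
    [0,0,0],
    [0,0,0],
    [0,0,0],
    [0,0,0],
    [0,0,0],
    [0,0,0],
    [0,0,-0.04],
    [0,0,-0.0535],
    [0,0,0],
  ],
)

```text
clock: 8.9
position: [0.5378, 0.0182, 0.0371]
ee_rot: [1.228, 2.891, 0.0]
force: [-0.2, -0.1, -0.2]
width: 0.239
gripper_force: 11.9
```

Run:
```python
from fit import *
P=C-.075*XS-.224*YS; P[2]=.033
to(P,43.86)
t=arm.get_image("top"); s=arm.get_image("side")
# overlay expected shim outline and scale outline/foot/insertion line
o=arm.observe()["position"]
im=np.ascontiguousarray(t["frame"][:,:,::-1]); im=cv2.resize(im,None,fx=3,fy=3,interpolation=2)
D=lambda P:tuple(int(v) for v in (proj(t,P)+.5)*3)
for a,b in((-1,-1),(-1,1),(1,1),(1,-1)):
    cv2.circle(im,D(C+a*.1*XS+b*.11*YS+[0,0,.064]),3,(0,0,255),1)
for d in(-.014,.014):
    cv2.line(im,D(C+(-.075+d)*XS-.224*YS),D(C+(-.075+d)*XS-.118*YS),(255,0,0),1)
cv2.circle(im,D(C-.075*XS-.118*YS+[0,0,.001]),3,(0,255,0),1)
cv2.imwrite("pics/t4.png",im[480:960,600:1300])
for k in arm.place_of("shim_tip",t)[:1]: print(k["conf"],onz(t,px(k["centre"]),.005),C-.075*XS-.118*YS)
```

```text
t 8.9 pos [0.5378 0.0182 0.0371] yyaw 43.99 down [ 0. -0. -1.] F [-0.23 -0.11 -0.18] w 0.23914822437151373 g 11.917080581188202 q [-0.36  0.58  0.31  2.01 -0.3   0.6   0.92]
tool cm [0.03 0.01 0.41]
turn tool z 0.00218289166021024
```

View pics/t4.png

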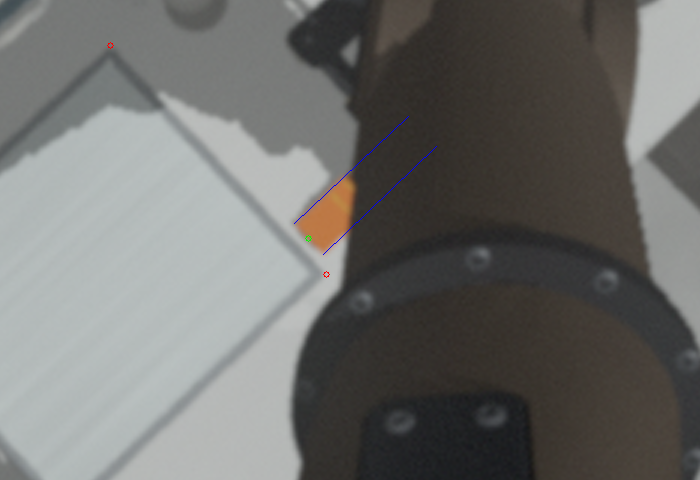

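Run:
```python
from h import *
t=arm.get_image("top")
f=cv2.cvtColor(t["frame"],cv2.COLOR_RGB2GRAY).astype(float)
f0=cv2.cvtColor(cv2.imread("pics/top0.png"),cv2.COLOR_BGR2GRAY).astype(np.float32)
# edge localisation: sample profiles across each platter edge at z=.064, outward offset
mm=np.arange(-12,12,.5)
L=[]
for name,n,u,h,w in(("front",-XS,YS,.1,.11),("back",XS,YS,.1,.11),("right",-YS,XS,.11,.1),("left",YS,XS,.11,.1)):
    pr=[]
    for a in np.linspace(-.75,.75,25):
        q=np.array([proj(t,C+n*(h+m/1000)+u*a*w+[0,0,.064]) for m in mm],np.float32)
        pr.append(cv2.remap(f0,q[:,:1],q[:,1:],1)[:,0])
    pr=np.array(pr); print(name,pr.mean(0)[::2].round(0).astype(int).tolist())
    dk=[mm[np.argmin(p)] for p in pr]; print("  dark rim at mm, near/mid/far",np.median(dk[:9]),np.median(dk[8:17]),np.median(dk[16:]))
```

```text
front [146, 145, 143, 140, 136, 129, 122, 117, 114, 113, 115, 121, 127, 134, 140, 143, 144, 145, 145, 145, 145, 145, 145, 145]
  dark rim at mm, near/mid/far -3.0 -3.5 -3.5
back [144, 143, 142, 139, 134, 127, 119, 112, 105, 100, 95, 90, 88, 87, 87, 88, 88, 88, 88, 88, 88, 88, 88, 88]
  dark rim at mm, near/mid/far 1.5 1.0 3.0
right [148, 148, 146, 142, 136, 128, 121, 115, 112, 112, 114, 121, 129, 137, 143, 146, 148, 148, 148, 148, 148, 148, 148, 148]
  dark rim at mm, near/mid/far -3.5 -3.5 -3.5
left [145, 144, 144, 142, 138, 132, 124, 116, 109, 104, 101, 99, 101, 109, 119, 129, 136, 140, 142, 142, 142, 143, 143, 143]
  dark rim at mm, near/mid/far -1.0 -0.5 -0.5
```

Request:
carry_out(
  claw=[1.8,1.8,1.8,1.8,1.8],
  delta_pos=[
    [0,0,0.2],
    [0,0,0.1],
    [0,0,0.1],
    [0,0,0],
    [0,0,0],
  ],
  angular=[
    [0,0,0],
    [0,0,0],
    [0,0,0],
    [0,0,0],
    [0,0,0],
  ],
)

```text
clock: 9.6
position: [0.5377, 0.0185, 0.033]
ee_rot: [-1.231, -2.89, 0.0]
force: [-0.5, -0.1, 0.4]
width: 0.24
gripper_force: 11.9
```

Request:
carry_out(
  claw=[1.8,1.8,1.8,1.8,1.8,1.8,1.8,1.8,1.8,1.8,1.8,1.8],
  delta_pos=[
    [0.2,0,0],
    [0.2,0,0],
    [0.3,0,0],
    [0.3,0,0],
    [0.3,0,0],
    [0.3,0,0],
    [0.3,0,0],
    [0.3,0,0],
    [0.3,0,0],
    [0.3,0,0],
    [0,0,0],
    [0,0,0],
  ],
  angular=[
    [0,0,0],
    [0,0,0],
    [0,0,0],
    [0,0,0],
    [0,0,0],
    [0,0,0],
    [0,0,0],
    [0,0,0],
    [0,0,0],
    [0,0,0],
    [0,0,0],
    [0,0,0],
  ],
)

```text
clock: 10.8
position: [0.5183, 0.0387, 0.033]
ee_rot: [1.231, 2.89, -0.0]
force: [0.9, -1.0, 0.3]
width: 0.242
gripper_force: 11.9
```

Request:
carry_out(
  claw=[1.8,1.8,1.8],
  delta_pos=[
    [0.1,0,0],
    [0,0,0],
    [0,0,0],
  ],
  angular=[
    [0,0,0],
    [0,0,0],
    [0,0,0],
  ],
)

```text
clock: 11.1
position: [0.5176, 0.0394, 0.033]
ee_rot: [-1.231, -2.89, 0.0]
force: [-0.2, 0.1, 0.5]
width: 0.234
gripper_force: 11.9
```

Request:
carry_out(
  claw=[1.8,1.8,1.8],
  delta_pos=[
    [0.1,0,0],
    [0,0,0],
    [0,0,0],
  ],
  angular=[
    [0,0,0],
    [0,0,0],
    [0,0,0],
  ],
)

```text
clock: 11.4
position: [0.5169, 0.0402, 0.033]
ee_rot: [1.231, 2.89, 0.0]
force: [0.1, -0.2, -1.7]
width: 0.238
gripper_force: 11.9
```

Request:
carry_out(
  claw=[1.8,1.8,1.8],
  delta_pos=[
    [0.1,0,0],
    [0,0,0],
    [0,0,0],
  ],
  angular=[
    [0,0,0],
    [0,0,0],
    [0,0,0],
  ],
)

```text
clock: 11.7
position: [0.5162, 0.0409, 0.033]
ee_rot: [-1.231, -2.89, -0.0]
force: [-0.1, 0.8, -0.4]
width: 0.243
gripper_force: 11.9
```

Request:
carry_out(
  claw=[1.8,1.8],
  delta_pos=[
    [0.1,0,0],
    [0,0,0],
  ],
  angular=[
    [0,0,0],
    [0,0,0],
  ],
)

```text
clock: 11.9
position: [0.5154, 0.0417, 0.033]
ee_rot: [-1.231, -2.89, -0.0]
force: [-0.3, -0.3, -1.8]
width: 0.244
gripper_force: 11.9
```

Request:
carry_out(
  claw=[1.8,1.8],
  delta_pos=[
    [0.1,0,0],
    [0,0,0],
  ],
  angular=[
    [0,0,0],
    [0,0,0],
  ],
)

```text
clock: 12.1
position: [0.5147, 0.0424, 0.033]
ee_rot: [-1.231, -2.89, 0.0]
force: [-0.8, 0.2, -1.3]
width: 0.241
gripper_force: 11.9
```

Request:
carry_out(
  claw=[1.8,1.8],
  delta_pos=[
    [0.1,0,0],
    [0,0,0],
  ],
  angular=[
    [0,0,0],
    [0,0,0],
  ],
)

```text
clock: 12.3
position: [0.514, 0.0432, 0.033]
ee_rot: [-1.231, -2.89, -0.0]
force: [-0.3, 0.3, -1.0]
width: 0.24
gripper_force: 11.9
```

Request:
carry_out(
  claw=[1.8,1.8],
  delta_pos=[
    [0.1,0,0],
    [0,0,0],
  ],
  angular=[
    [0,0,0],
    [0,0,0],
  ],
)

```text
clock: 12.5
position: [0.5134, 0.0439, 0.033]
ee_rot: [-1.231, -2.89, -0.0]
force: [-0.1, -0.1, -1.4]
width: 0.238
gripper_force: 11.9
```

Request:
carry_out(
  claw=[1.8,1.8],
  delta_pos=[
    [0.1,0,0],
    [0,0,0],
  ],
  angular=[
    [0,0,0],
    [0,0,0],
  ],
)

```text
clock: 12.7
position: [0.5126, 0.0446, 0.033]
ee_rot: [-1.231, -2.89, -0.0]
force: [0.3, -0.3, 0.6]
width: 0.241
gripper_force: 11.9
```

Request:
carry_out(
  claw=[1.8,1.8],
  delta_pos=[
    [0.1,0,0],
    [0,0,0],
  ],
  angular=[
    [0,0,0],
    [0,0,0],
  ],
)

```text
clock: 12.9
position: [0.512, 0.0453, 0.033]
ee_rot: [-1.231, -2.89, -0.0]
force: [-0.4, -0.7, -0.9]
width: 0.241
gripper_force: 11.9
```

Request:
carry_out(
  claw=[1.8,1.8],
  delta_pos=[
    [0.1,0,0],
    [0,0,0],
  ],
  angular=[
    [0,0,0],
    [0,0,0],
  ],
)

```text
clock: 13.1
position: [0.5113, 0.046, 0.033]
ee_rot: [-1.231, -2.89, -0.0]
force: [-0.5, -0.2, -0.7]
width: 0.241
gripper_force: 11.9
```

Request:
carry_out(
  claw=[1.8,1.8],
  delta_pos=[
    [0.1,0,0],
    [0,0,0],
  ],
  angular=[
    [0,0,0],
    [0,0,0],
  ],
)

```text
clock: 13.3
position: [0.5106, 0.0467, 0.033]
ee_rot: [-1.231, -2.89, -0.0]
force: [-0.7, -0.2, -0.3]
width: 0.241
gripper_force: 11.9
```

Request:
carry_out(
  claw=[1.8,1.8],
  delta_pos=[
    [0.1,0,0],
    [0,0,0],
  ],
  angular=[
    [0,0,0],
    [0,0,0],
  ],
)

```text
clock: 13.5
position: [0.5099, 0.0475, 0.033]
ee_rot: [-1.231, -2.89, -0.0]
force: [0.0, -0.6, -0.4]
width: 0.24
gripper_force: 11.9
```

Request:
carry_out(
  claw=[1.8,1.8],
  delta_pos=[
    [0.1,0,0],
    [0,0,0],
  ],
  angular=[
    [0,0,0],
    [0,0,0],
  ],
)

```text
clock: 13.7
position: [0.5092, 0.0482, 0.033]
ee_rot: [-1.231, -2.89, -0.0]
force: [-0.6, -0.3, -0.3]
width: 0.238
gripper_force: 11.9
```

Request:
carry_out(
  claw=[1.8,1.8],
  delta_pos=[
    [0.1,0,0],
    [0,0,0],
  ],
  angular=[
    [0,0,0],
    [0,0,0],
  ],
)

```text
clock: 13.9
position: [0.5085, 0.0489, 0.033]
ee_rot: [-1.231, -2.89, -0.0]
force: [-0.3, 0.2, -0.4]
width: 0.238
gripper_force: 11.9
```

Request:
carry_out(
  claw=[1.8,1.8],
  delta_pos=[
    [0.1,0,0],
    [0,0,0],
  ],
  angular=[
    [0,0,0],
    [0,0,0],
  ],
)

```text
clock: 14.1
position: [0.5078, 0.0496, 0.033]
ee_rot: [-1.231, -2.89, -0.0]
force: [0.0, 0.8, -0.5]
width: 0.238
gripper_force: 11.9
```

Request:
carry_out(
  claw=[1.8,1.8],
  delta_pos=[
    [0.1,0,0],
    [0,0,0],
  ],
  angular=[
    [0,0,0],
    [0,0,0],
  ],
)

```text
clock: 14.3
position: [0.5071, 0.0503, 0.033]
ee_rot: [-1.231, -2.89, -0.0]
force: [-0.9, -0.2, 0.7]
width: 0.239
gripper_force: 11.9
```

Request:
carry_out(
  claw=[1.8,1.8],
  delta_pos=[
    [0.1,0,0],
    [0,0,0],
  ],
  angular=[
    [0,0,0],
    [0,0,0],
  ],
)

```text
clock: 14.5
position: [0.5064, 0.051, 0.033]
ee_rot: [-1.231, -2.89, -0.0]
force: [0.5, -1.0, -0.4]
width: 0.24
gripper_force: 11.9
```

Request:
carry_out(
  claw=[1.8,1.8],
  delta_pos=[
    [0.1,0,0],
    [0,0,0],
  ],
  angular=[
    [0,0,0],
    [0,0,0],
  ],
)

```text
clock: 14.7
position: [0.5057, 0.0518, 0.033]
ee_rot: [-1.231, -2.89, -0.0]
force: [-0.1, -0.8, 0.4]
width: 0.239
gripper_force: 11.9
```

Request:
carry_out(
  claw=[1.8,1.8],
  delta_pos=[
    [0.1,0,0],
    [0,0,0],
  ],
  angular=[
    [0,0,0],
    [0,0,0],
  ],
)

```text
clock: 14.9
position: [0.505, 0.0525, 0.033]
ee_rot: [-1.231, -2.89, -0.0]
force: [-0.3, 0.3, -0.1]
width: 0.237
gripper_force: 11.9
```

Request:
carry_out(
  claw=[1.8,1.8],
  delta_pos=[
    [0.1,0,0],
    [0,0,0],
  ],
  angular=[
    [0,0,0],
    [0,0,0],
  ],
)

```text
clock: 15.1
position: [0.5043, 0.0532, 0.033]
ee_rot: [-1.231, -2.89, -0.0]
force: [0.3, -0.5, -0.3]
width: 0.244
gripper_force: 11.9
```

Request:
carry_out(
  claw=[1.8,1.8],
  delta_pos=[
    [0.1,0,0],
    [0,0,0],
  ],
  angular=[
    [0,0,0],
    [0,0,0],
  ],
)

```text
clock: 15.3
position: [0.5036, 0.054, 0.033]
ee_rot: [-1.231, -2.89, -0.0]
force: [-0.1, -0.4, 0.4]
width: 0.235
gripper_force: 11.9
```

Request:
carry_out(
  claw=[1.8,1.8],
  delta_pos=[
    [0.1,0,0],
    [0,0,0],
  ],
  angular=[
    [0,0,0],
    [0,0,0],
  ],
)

```text
clock: 15.5
position: [0.5029, 0.0547, 0.033]
ee_rot: [-1.231, -2.89, -0.0]
force: [-0.1, -0.1, 0.3]
width: 0.242
gripper_force: 11.9
```

Request:
carry_out(
  claw=[1.8,1.8],
  delta_pos=[
    [0.1,0,0],
    [0,0,0],
  ],
  angular=[
    [0,0,0],
    [0,0,0],
  ],
)

```text
clock: 15.7
position: [0.5023, 0.0554, 0.033]
ee_rot: [-1.231, -2.89, -0.0]
force: [0.1, -0.1, -0.3]
width: 0.243
gripper_force: 11.9
```

Request:
carry_out(
  claw=[1.8,1.8],
  delta_pos=[
    [0.1,0,0],
    [0,0,0],
  ],
  angular=[
    [0,0,0],
    [0,0,0],
  ],
)

```text
clock: 15.9
position: [0.5016, 0.0561, 0.033]
ee_rot: [-1.231, -2.89, 0.0]
force: [0.2, 0.6, -0.8]
width: 0.24
gripper_force: 11.9
```

Request:
carry_out(
  claw=[1.8,1.8],
  delta_pos=[
    [0.1,0,0],
    [0,0,0],
  ],
  angular=[
    [0,0,0],
    [0,0,0],
  ],
)

```text
clock: 16.1
position: [0.5009, 0.0568, 0.033]
ee_rot: [-1.231, -2.89, -0.0]
force: [0.4, -0.3, -0.6]
width: 0.233
gripper_force: 11.9
```

Request:
carry_out(
  claw=[1.8,1.8],
  delta_pos=[
    [0.1,0,0],
    [0,0,0],
  ],
  angular=[
    [0,0,0],
    [0,0,0],
  ],
)

```text
clock: 16.3
position: [0.5002, 0.0576, 0.033]
ee_rot: [-1.231, -2.89, -0.0]
force: [-0.1, 0.4, -0.3]
width: 0.239
gripper_force: 11.9
```

Request:
carry_out(
  claw=[1.8,1.8],
  delta_pos=[
    [0.1,0,0],
    [0,0,0],
  ],
  angular=[
    [0,0,0],
    [0,0,0],
  ],
)

```text
clock: 16.5
position: [0.4995, 0.0583, 0.033]
ee_rot: [-1.231, -2.89, -0.0]
force: [0.4, -0.3, -0.3]
width: 0.241
gripper_force: 11.9
```

Request:
carry_out(
  claw=[1.8,1.8],
  delta_pos=[
    [0.1,0,0],
    [0,0,0],
  ],
  angular=[
    [0,0,0],
    [0,0,0],
  ],
)

```text
clock: 16.7
position: [0.4988, 0.059, 0.033]
ee_rot: [-1.231, -2.89, -0.0]
force: [0.3, -0.1, -0.9]
width: 0.239
gripper_force: 11.9
```

Request:
carry_out(
  claw=[1.8,1.8],
  delta_pos=[
    [0.1,0,0],
    [0,0,0],
  ],
  angular=[
    [0,0,0],
    [0,0,0],
  ],
)

```text
clock: 16.9
position: [0.4983, 0.0595, 0.033]
ee_rot: [1.231, 2.89, 0.0]
force: [1.8, -0.9, -0.8]
width: 0.241
gripper_force: 11.9
```

Request:
carry_out(
  claw=[1.8,1.8],
  delta_pos=[
    [0.1,0,0],
    [0,0,0],
  ],
  angular=[
    [0,0,0],
    [0,0,0],
  ],
)

```text
clock: 17.1
position: [0.498, 0.06, 0.0332]
ee_rot: [1.231, 2.889, 0.0]
force: [1.9, -1.7, -0.9]
width: 0.238
gripper_force: 11.9
```

Request:
carry_out(
  claw=[1.8,1.8],
  delta_pos=[
    [0.05,0,0],
    [0,0,0],
  ],
  angular=[
    [0,0,0],
    [0,0,0],
  ],
)

```text
clock: 17.3
position: [0.4978, 0.0602, 0.0332]
ee_rot: [1.231, 2.889, 0.0]
force: [3.0, -3.5, 0.3]
width: 0.238
gripper_force: 11.9
```

Request:
carry_out(
  claw=[1.8,1.8],
  delta_pos=[
    [0,0,0],
    [0,0,0],
  ],
  angular=[
    [0,0,0],
    [0,0,0],
  ],
)

```text
clock: 17.5
position: [0.4978, 0.0602, 0.0332]
ee_rot: [1.231, 2.889, 0.0]
force: [3.5, -3.5, -0.6]
width: 0.239
gripper_force: 11.9
```

Request:
carry_out(
  claw=[1.8,1.8,1.8],
  delta_pos=[
    [-0.05,0,0],
    [-0.05,0,0],
    [0,0,0],
  ],
  angular=[
    [0,0,0],
    [0,0,0],
    [0,0,0],
  ],
)

```text
clock: 17.8
position: [0.4978, 0.0601, 0.033]
ee_rot: [-1.231, -2.89, -0.0]
force: [2.0, -2.0, -1.0]
width: 0.236
gripper_force: 11.9
```

Request:
carry_out(
  claw=[1.8,1.8],
  delta_pos=[
    [-0.06,0,0],
    [0,0,0],
  ],
  angular=[
    [0,0,0],
    [0,0,0],
  ],
)

```text
clock: 18.0
position: [0.4978, 0.06, 0.033]
ee_rot: [-1.23, -2.89, -0.0]
force: [0.2, 0.1, 0.2]
width: 0.241
gripper_force: 11.9
```

Request:
carry_out(
  claw=[2.3,2.5,2.8,3.2,3.6,4,4,4],
  delta_pos=[
    [0,0,0],
    [0,0,0],
    [0,0,0],
    [0,0,0],
    [0,0,0],
    [0,0,0],
    [0,0,0],
    [0,0,0],
  ],
  angular=[
    [0,0,0],
    [0,0,0],
    [0,0,0],
    [0,0,0],
    [0,0,0],
    [0,0,0],
    [0,0,0],
    [0,0,0],
  ],
)

```text
clock: 18.8
position: [0.4983, 0.0595, 0.033]
ee_rot: [-1.231, -2.89, -0.0]
force: [0.9, 0.1, -0.5]
width: 0.434
gripper_force: 0.0
```

Request:
carry_out(
  claw=[4,4,4,4,4,4,4,4,4],
  delta_pos=[
    [0,0,-0.5],
    [0,0,-1],
    [0,0,-1.5],
    [0,0,-2],
    [0,0,-2],
    [0,0,-2],
    [0,0,-2],
    [0,0,-1],
    [0,0,0],
  ],
  angular=[
    [0,0,0],
    [0,0,0],
    [0,0,0],
    [0,0,0],
    [0,0,0],
    [0,0,0],
    [0,0,0],
    [0,0,0],
    [0,0,0],
  ],
)

```text
clock: 19.7
position: [0.4991, 0.0597, 0.1546]
ee_rot: [1.23, 2.888, 0.003]
force: [-0.5, 0.4, -1.0]
width: 0.436
gripper_force: 0.0
```

Run:
```python
from fit import *
to(C-.075*XS-.085*YS+[0,0,.12])
t=arm.get_image("top"); s=arm.get_image("side")
for l in("platter_corner","shim_grip"):
    r=[arm.place_of(l,i) for i in(t,s)]
    print(l,[(q[0]["conf"],px(q[0]["centre"])) for q in r if q],tri(t,px(r[0][0]["centre"]),s,px(r[1][0]["centre"])) if all(r) else "")
a=cv2.resize(t["frame"][160:340,200:420],None,fx=2,fy=2,interpolation=2);b=cv2.resize(s["frame"][160:340,250:430],None,fx=2,fy=2,interpolation=2)
cv2.imwrite("pics/c5.png",np.hstack([a,b])[:,:,::-1])
```

```text
t 19.7 pos [0.4991 0.0597 0.1546] yyaw 43.86 down [ 0.003  0.001 -1.   ] F [-0.48  0.43 -0.99] w 0.4356621686637188 g 0.0 q [-0.55  0.35  0.41  2.01 -0.19  0.82  0.74]
tool cm [ 8.27 -0.09  3.45]
platter_corner [(0.56, array([285.888, 250.8  ])), (0.63, array([353.472, 217.92 ]))] (array([0.44208221, 0.12548811, 0.05960081]), np.float64(0.003115318177146103))
shim_grip [(0.56, array([328.576, 211.   ]))]
```

View pics/c5.png

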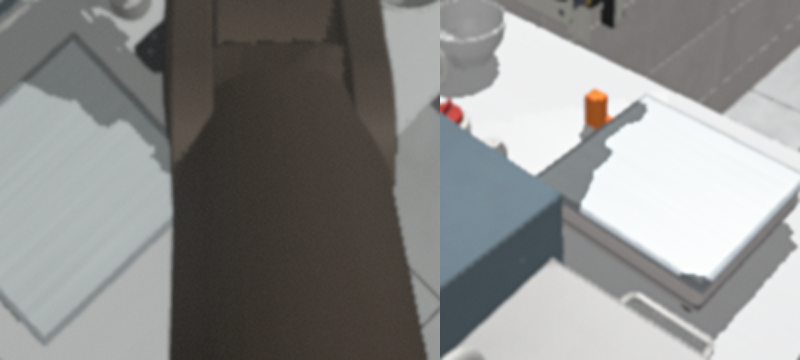

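The left half shows the arm over the corner. The right half shows the shim grip upright at crop (597,108), tight against the scale's right edge, with the scale undisturbed. Next I close the fingers and press above the foot.

Request:
carry_out(
  claw=[3,2,1,0,0,0,0,0,0,0,0,0,0],
  delta_pos=[
    [0.5,0,0],
    [1,0,0],
    [1.5,0,0],
    [1.5,0,0],
    [1.5,0,0],
    [1.5,0,0],
    [0.75,-0.1,0],
    [0,0,1.5],
    [0,0,1.5],
    [0,0,1.5],
    [0,0,1],
    [0,0,0.5],
    [0,0,0],
  ],
  angular=[
    [0,0,0],
    [0,0,0],
    [0,0,0],
    [0,0,0],
    [0,0,0],
    [0,0,0],
    [0,0,0],
    [0,0,0],
    [0,0,0],
    [0,0,0],
    [0,0,0],
    [0,0,0],
    [0,0,0],
  ],
)

```text
clock: 21.3
position: [0.4401, 0.1182, 0.0926]
ee_rot: [-1.231, -2.89, 0.001]
force: [0.9, -0.4, -0.4]
width: 0.007
gripper_force: 0.0
```

Run:
```python
from h import *
to(C-.075*XS-.085*YS+[0,0,.083])
```

```text
t 21.3 pos [0.4401 0.1182 0.0926] yyaw 43.85 down [-0.001 -0.    -1.   ] F [ 0.92 -0.36 -0.42] w 0.006844169549878451 g 0.0 q [-0.66  0.38  0.36  2.17 -0.23  0.63  0.62]
tool cm [-0.04  0.13  0.96]
```

Request:
carry_out(
  claw=[0,0,0,0,0,0,0,0,0],
  delta_pos=[
    [0,0.1,0.1],
    [0,0,0.1],
    [0,0,0.1],
    [0,0,0.1],
    [0,0,0.1],
    [0,0,0.1],
    [0,0,0.1],
    [0,0,0.1],
    [0,0,0],
  ],
  angular=[
    [0,0,0],
    [0,0,0],
    [0,0,0],
    [0,0,0],
    [0,0,0],
    [0,0,0],
    [0,0,0],
    [0,0,0],
    [0,0,0],
  ],
)

```text
clock: 22.2
position: [0.4411, 0.119, 0.0849]
ee_rot: [-1.231, -2.89, 0.0]
force: [-0.7, -0.1, -0.5]
width: 0.008
gripper_force: 0.0
```

Request:
carry_out(
  claw=[0,0,0],
  delta_pos=[
    [0,0,0.05],
    [0,0,0.05],
    [0,0,0],
  ],
  angular=[
    [0,0,0],
    [0,0,0],
    [0,0,0],
  ],
)

```text
clock: 22.5
position: [0.4411, 0.119, 0.084]
ee_rot: [-1.231, -2.89, 0.0]
force: [0.0, 0.8, 0.8]
width: 0.006
gripper_force: 0.0
```

Request:
carry_out(
  claw=[0,0,0],
  delta_pos=[
    [0,0,0.05],
    [0,0,0.05],
    [0,0,0],
  ],
  angular=[
    [0,0,0],
    [0,0,0],
    [0,0,0],
  ],
)

```text
clock: 22.8
position: [0.4412, 0.1191, 0.083]
ee_rot: [1.231, 2.89, 0.0]
force: [0.9, -0.1, 1.8]
width: 0.006
gripper_force: 0.3
```

Request:
carry_out(
  claw=[0,0,0],
  delta_pos=[
    [0,0,0.05],
    [0,0,0],
    [0,0,0],
  ],
  angular=[
    [0,0,0],
    [0,0,0],
    [0,0,0],
  ],
)

```text
clock: 23.1
position: [0.4412, 0.119, 0.0826]
ee_rot: [1.231, 2.89, 0.0]
force: [-1.1, 0.1, 2.6]
width: 0.006
gripper_force: 1.4
```

Request:
carry_out(
  claw=[0,0,0],
  delta_pos=[
    [0,0,0.05],
    [0,0,0],
    [0,0,0],
  ],
  angular=[
    [0,0,0],
    [0,0,0],
    [0,0,0],
  ],
)

```text
clock: 23.4
position: [0.4411, 0.119, 0.0821]
ee_rot: [1.231, 2.89, 0.0]
force: [-1.4, -0.1, 5.3]
width: 0.008
gripper_force: 2.6
```

Request:
carry_out(
  claw=[0,0,0],
  delta_pos=[
    [0,0,0.03],
    [0,0,0],
    [0,0,0],
  ],
  angular=[
    [0,0,0],
    [0,0,0],
    [0,0,0],
  ],
)

```text
clock: 23.7
position: [0.4411, 0.119, 0.0819]
ee_rot: [1.231, 2.89, 0.0]
force: [-2.1, -0.1, 7.2]
width: 0.004
gripper_force: 3.2
```

Request:
carry_out(
  claw=[0,0,0,0,0],
  delta_pos=[
    [0,0,0],
    [0,0,0],
    [0,0,0],
    [0,0,0],
    [0,0,0],
  ],
  angular=[
    [0,0,0],
    [0,0,0],
    [0,0,0],
    [0,0,0],
    [0,0,0],
  ],
)

```text
clock: 24.2
position: [0.4411, 0.119, 0.0819]
ee_rot: [1.231, 2.89, 0.0]
force: [-1.4, -0.6, 5.5]
width: 0.005
gripper_force: 3.2
```

The corner holds about 6 N steadily, and the TCP went down only about 1.3 mm, mostly the platter's own give. I retreat and take a last look.

Request:
carry_out(
  claw=[0,0,0,0,0,0,0,0,0,0,0,0,0],
  delta_pos=[
    [0,0,-0.1],
    [0,0,-0.2],
    [0,0,-0.5],
    [0,0,-1],
    [0,0,-2],
    [0,0,-2.5],
    [0,0,-2.5],
    [0,0,-2.5],
    [0,0,-2.5],
    [0,0,-1.5],
    [0,0,-0.5],
    [0,0,0],
    [0,0,0],
  ],
  angular=[
    [0,0,0],
    [0,0,0],
    [0,0,0],
    [0,0,0],
    [0,0,0],
    [0,0,0],
    [0,0,0],
    [0,0,0],
    [0,0,0],
    [0,0,0],
    [0,0,0],
    [0,0,0],
    [0,0,0],
  ],
)

```text
clock: 25.5
position: [0.4407, 0.1189, 0.2392]
ee_rot: [-1.231, -2.89, 0.001]
force: [1.1, 0.5, 0.6]
width: 0.007
gripper_force: 0.0
```

Run:
```python
from fit import *
to(None)
t=arm.get_image("top"); s=arm.get_image("side")
a=cv2.resize(t["frame"][160:340,200:420],None,fx=2,fy=2,interpolation=2);b=cv2.resize(s["frame"][160:340,250:430],None,fx=2,fy=2,interpolation=2)
cv2.imwrite("pics/c6.png",np.hstack([a,b])[:,:,::-1])
```

```text
t 25.5 pos [0.4407 0.1189 0.2392] yyaw 43.86 down [-0.001 -0.    -1.   ] F [1.14 0.51 0.57] w 0.006714185437675273 g 0.0 q [-0.75  0.16  0.43  2.   -0.08  1.    0.48]
```

View pics/c6.png

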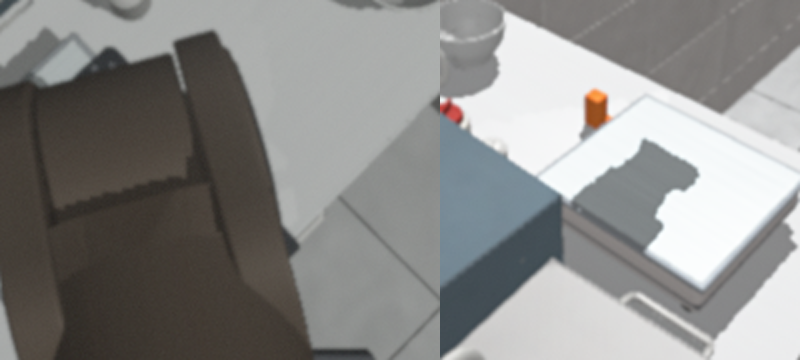

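The shim grip is still at crop (597,108), the scale corners have not moved, and the arm is clear of everything. I'm handing the job in.

```bash
python3 -c "
from cell import arm; print(arm.sign_off())"
```

```text
the job is handed in; nothing more can be done
None
```

The shim is snug under the bare foot and released; about 6 N on the platter corner moved it only about 1.3 mm, mostly the platter's own give; I handed the job in at about 26 s, and no verdict came back.

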